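Close the twin-screw press squarely on a sealed plate

ROBOT

A 6-joint arm with a two-finger parallel gripper is mounted at the origin on the work surface. World frame = base frame: x ahead of the robot, y to its left, z up, the work surface at z = 0. Lengths are in m, angles in rad, forces in N, time in s.
With the tool pointing down it reaches from about 0.225 to 0.875 m from the base axis. Payload 3.4 kg.
Tool frame: the origin (TCP) lies at the very end of the fingers, on their centre line; the grasp point (between the pads) lies 19 mm behind it (manip.grip_point_offset is the distance from the TCP to the grasp point, in m); y points along the fingers, z is the direction in which the jaws open and shut, and the axes are right-handed (so a half turn about y gives the same grasp; the last joint's range is limited). The gripper opens to 85 mm and grips with 20 to 120 N. Pads are 22 mm wide; open, the fingers measure 114 mm over their backs; the gripper's body (76 mm by 85 mm) begins 54 mm behind the grasp point. The pads swing forward as they close: fully open they stand 13 mm farther back than shut.
Start: joints at [-1.407, 0.276, 1.505, -0, 1.361, -0.121], TCP at [0.162, -0.552, 0.231] pointing down, gripper open.
Joint ranges: [-2.89, 2.89], [-0.75, 2.08], [0.22, 2.7], [-1.18, 4.32], [0.11, 2.71], [-2.7, 2.7]. Speed limits (rad/s): [2.57, 2.57, 3.14, 3.14, 3.14, 3.14].

INTERFACE

Orientations are given as a 3x3 rotation matrix whose columns are the frame's x, y, z axes.
In Python, from plant import manip, viewer gives the robot as it stands.
- The arm moves only by the tool play_rows, never from a script. Its argument "rows" is a list of rows, each a list of 5 numbers: the shift along the tool's x, y, z in m, then the turn about the tool's y in degrees, then the closure, from -1 (fully open) to 1 (shut), so that 0 is half open. A call has 1 to 8 rows; each row shifts and turns the commanded pose from where the row before left it, along the tool's axes as they then stand; what a row does not reach is not made up. A row lasts 1/8 s, in which the tool goes at most 62.5 mm and 10.7 degrees, less where a joint would pass 70% of its speed; a pose out of reach is approached as far as the arm can. A call is refused whole if a number of a shift passes 0.0625 or a number of a turn 10.7, either way. A call with a gripper value outside its range is refused whole. The fingers move at their own pace and stop on an object; "newtons" is the grip in N (left out, the last holds). Time passes only in rows, so rows that do not move let the fingers close. It gives the time, the measured TCP pose, the force and the opening at its end, in the units of the state.
- manip.read_state(): the state, without advancing time (a new reading comes with each control period).
- viewer.capture(name): name is "scene" or "top" or "wrist"; returns (picture, depth): 384x512x3 uint8, red, green, blue; 384x512 float32, m along the optical axis (not along the pixel's ray), 0 where there is no reading.
- viewer.camera_info(name): a dict with "mtx" (3x3 intrinsics, pixels), "rvec" (rotation vector, rad) and "tvec" (3), from world to camera coordinates, as OpenCV has them. Camera axes: x right, y down, z forward; pixel columns grow to the right and rows downward; lengths in m; the calibration is good to about 2 mm. A picture is of the moment at which its call begins: read the wrist's pose just before it. camera_info takes no time and is no camera call; for the wrist camera it gives the pose at the moment of the call.
- manip.job_done(): hands the job in, once; it reports no verdict.
The state is a dict: "clock": time; "joints": joint angles; "qvel": joint speeds; "tau": joint torques, N m; "position": TCP position; "orientation": TCP orientation; "contact_force": force on the tool from outside, world axes, zero at the start; "moment": the same for the moment, N m; "width": finger opening in m.
Only numpy, scipy, OpenCV 4.12 (cv2) and the standard library are available. Lean on these libraries where they do the work, as an engineer would, in place of code of your own. Each camera call takes 0.05 s, during which the arm holds its last target.

TASK

Slide the loaded plate carrier fully home under the press. Then bring the platen down onto the sealing mat with the two knobs, turning them clockwise alternately, a little at a time, so that the platen stays level and never racks, until both are snug: you feel the mat push back clearly on both knobs, but stop well before the plate could crack. Let go, and leave everything else on the bench where it is.

Things in the scene. Friction and masses are not known exactly. Their poses are not given: they have to be found in the camera images.
- press: Twin-screw plate sealing press, fixed to the bench: white base 255 x 274 x 18 mm, white cheeks, grey cross-beam (66 mm along x, 260 mm along y, top 106 mm above the bench) with two black knobs on it. Origin on the bench under the beam's middle; x points from the front (the robot's side, where the carrier comes out) to the rear, y to its left. Turned by up to 0.2 rad.
- carrier_handle (a point): Middle of the blue handle bar at the front of the plate carrier. The bar is 12 mm thick and 90 mm long along the press's y, its axis 46 mm above the bench, on two bent rods 70 mm apart, with 30 mm of free space behind it. With the carrier home it lies 100 mm in front of the beam's middle.
- carrier_slide (a joint): Travel of the carrier along the press's +x: 0 = fully drawn out, 0.080 m = home against the rear stop, which can be felt. It slides with about 4 N of friction.
- carrier: The plate carrier: a steel tray, 118 x 146 mm, holding a 96-well plate covered with a soft grey-green sealing mat. Origin at the middle of the tray's underside, 20 mm above the bench; axes as the press. The mat's top lies 45.5 to 48.5 mm above the bench, depending on the make of plate and mat (not measured).
- platen: Aluminium platen (90 x 160 x 12 mm, ears to 220 mm) on the two screws under the beam, held up by lift springs. Origin at the middle of its underside, 50.3 mm above the bench with both knobs at 0, at the start 1 to 4.7 mm over the mat; axes as the press. Each knob lowers its own end; the ends are 190 mm apart. With one end more than 3.2 mm (2 rad of knob) below the other the platen racks and strains the screws.
- knob_left_grip (a point): On the axis of the left knob (+95 mm along the press's y), 130 mm above the bench, the height to grip. An upright round fluted black knob, 40 mm in diameter, white line on top, from 111 to 141 mm above the bench. It stays at its height as it turns.
- knob_left (a joint): Angle of the left knob, growing clockwise seen from above; that lowers its end of the platen 10 mm a turn. Starts at 0.1 to 0.4; stays where left. Free, it takes 0.28 N m of friction plus 0.02 of the lift springs; from the first touch on the mat that rises by 0.16 N m per rad both knobs turn (0.09 for this one alone). Snug: 0.38 to 0.48 N m, 0.5 to 1.1 rad past touch; over 0.54 the plate cracks.
- knob_right_grip (a point): On the axis of the right knob (-95 mm along the press's y), 130 mm above the bench, the height to grip. An upright round fluted black knob, 40 mm in diameter, white line on top, from 111 to 141 mm above the bench. It stays at its height as it turns.
- knob_right (a joint): Angle of the right knob, growing clockwise seen from above; that lowers its end of the platen 10 mm a turn. Starts at 0.1 to 0.4; stays where left. Free, it takes 0.28 N m of friction plus 0.02 of the lift springs; from the first touch on the mat that rises by 0.16 N m per rad both knobs turn (0.09 for this one alone). Snug: 0.38 to 0.48 N m, 0.5 to 1.1 rad past touch; over 0.54 the plate cracks.
- tips_yellow: Bystander, not part of the job: white pipette-tip box with a yellow deck full of tips, 84 x 124 x 64 mm high. Origin at the middle of its underside.
- tips_blue: Bystander, not part of the job: dark blue pipette-tip rack full of tips, 84 x 124 x 64 mm high. Origin at the middle of its underside.
- kit_box: Bystander, not part of the job: white and green kit carton, 55 x 145 x 70 mm high. Origin at the middle of its underside.
- tube_rack: Bystander, not part of the job: light blue tube rack, 95 x 150 x 44 mm high. Origin at the middle of its underside.
- spare_plate: Bystander, not part of the job: spare clear 96-well plate in a black cooling base, 88 x 130 x 24 mm high, lying beside the press. Origin at the middle of its underside.
- spare_mat: Bystander, not part of the job: spare grey-green sealing mat, 80 x 122 x 5 mm, lying beside the press. Origin at the middle of its underside.
- pipette: Bystander, not part of the job: single-channel pipette lying on the bench, 245 mm long, 28 mm high. Origin at the middle of its underside.
- reagent: Bystander, not part of the job: small amber bottle with a blue cap, diameter 48, height 85 mm. Origin at the middle of its underside.

How it is judged:
By the outcome, as a careful person would: the job done as asked, in the order asked, and still so for the second after the job is handed in, with the robot touching nothing.
It also fails if it takes over 72 s, if anything falls off the work surface, if the arm or the gripper's body presses on something with over 40 N, if the wrist force passes 120 N, or if a joint passes its speed limit or range.

## Working session

There is one attempt and no reset: what is moved stays moved. The work goes in short steps, Python scripts to look and compute and a tool call to move; the robot and the scene stay as the last step left them, time stands still between calls to the robot, and variables do not carry over. Pictures are saved under pics/ and viewed, and the job is handed in when it is done.

Besides the shell and the picture viewer there is one more tool, called after "Call:" as name(argument=value, ...) on one line, values as JSON. play_rows: Moves the arm, as the interface text tells. Its arguments: {"type":"object","properties":{"rows":{"type":"array","items":{"type":"array","items":{"type":"number"}}},"newtons":{"type":"number"}},"required":["rows"]}

```bash
ls; mkdir -p pics; python3 - <<'E'
from plant import manip, viewer
import cv2
print(manip.read_state(), manip.grip_point_offset)
for n in ("scene","top"):
    im,d=viewer.capture(n); cv2.imwrite(f"pics/{n}0.png",im[:,:,::-1]); import numpy as np; np.savez(f"pics/{n}0.npz",im=im,d=d,**viewer.camera_info(n))
E
```

```text
pics
{'clock': 0.0, 'joints': array([-1.40701343e+00,  2.76632079e-01,  1.50613802e+00, -9.34090750e-06,
        1.36070904e+00, -1.21025233e-01]), 'qvel': array([ 0.00169337,  0.0006774 ,  0.00073058, -0.00092186,  0.00055415,
        0.00064279]), 'tau': array([ 1.64045182e-04, -4.16766572e+01, -2.45802712e+01, -3.77237177e-05,
        1.11554601e-02,  1.17246466e-05]), 'position': array([ 0.16145005, -0.55131481,  0.23041663]), 'orientation': array([[-9.59715065e-01, -3.16608231e-04,  2.80974900e-01],
       [-2.80974993e-01,  1.85975258e-03, -9.59713288e-01],
       [-2.18690667e-04, -9.99998221e-01, -1.87379156e-03]]), 'contact_force': array([-0.15828358,  0.51579698,  0.95588545]), 'moment': array([-0.03643173, -0.01562972, -0.07592786]), 'width': 0.0853696959858535} 0.0187
```

View pics/scene0.png

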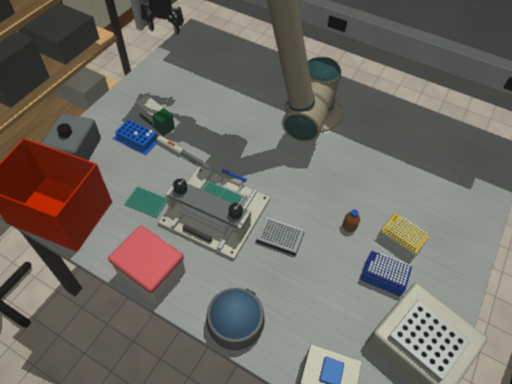

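View pics/top0.png

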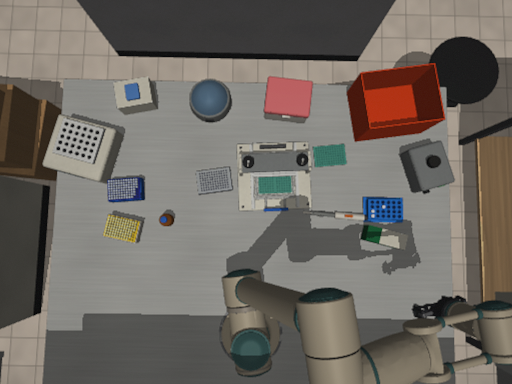

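The top view shows the press with knobs near (248,162) and (305,159), the blue handle near (276,209), and the pipette tip just right of the handle at about (305,212).

```bash
cat > h.py <<'E'
import numpy as np, cv2
def cloud(f):
    z=np.load(f); im,d=z['im'],z['d']; R=cv2.Rodrigues(z['rvec'])[0]; t=z['tvec'].reshape(3); K=z['mtx']
    v,u=np.mgrid[0:384,0:512]
    c=np.stack([(u-K[0,2])/K[0,0]*d,(v-K[1,2])/K[1,1]*d,d],-1)
    w=(c-t)@R; w[d==0]=np.nan
    return im,w
E
python3 - <<'E'
from h import *
for n in ("top","scene"):
    im,w=cloud(f"pics/{n}0.npz")
    print(n, 'bench z', w[300,150] if n=='top' else w[200,380])
    x,y,z=w[...,0],w[...,1],w[...,2]
    if n=="top": reg=np.s_[138:215,232:320]
    else: reg=np.s_[160:260,150:280]
    m=np.zeros(z.shape,bool); m[reg]=1
    k=m&(z>0.128)&(z<0.15)
    nn,l,st,c=cv2.connectedComponentsWithStats(k.astype(np.uint8))
    for i in range(1,nn):
        if st[i,4]>8:
            q=w[l==i]; print('knob',st[i],c[i],q.mean(0),np.median(q,0),q.min(0),q.max(0))
    b=m&(z>0.098)&(z<0.112); q=w[b]; r=cv2.minAreaRect(q[:,:2].astype(np.float32)); print('beam',q.mean(0),np.median(q[:,2]),r)
    b=m&(z>0.012)&(z<0.024); q=w[b]; r=cv2.minAreaRect(q[:,:2].astype(np.float32)); print('base',r)
    hsv=cv2.cvtColor(im,cv2.COLOR_RGB2HSV)
    b=m&(hsv[...,0]>105)&(hsv[...,0]<128)&(hsv[...,1]>130)&(z>.03); q=w[b]; print('handle',b.sum(),np.argwhere(b).mean(0) ,q.mean(0),q.min(0),q.max(0), cv2.minAreaRect(q[:,:2].astype(np.float32)))
im=cv2.imread('pics/top0.png'); cv2.imwrite('pics/t0z.png',cv2.resize(im[130:250,220:420],None,fx=4,fy=4,interpolation=cv2.INTER_CUBIC))
E
```

```text
top bench z [ 0.11087851  0.37082372 -0.0010814 ]
knob [296 153  12  12 108] [301.80555556 158.7037037 ] [ 0.62527299 -0.16854595  0.14038603] [ 0.62459698 -0.16900734  0.14060223] [ 0.60606526 -0.18739687  0.1288804 ] [ 0.64631066 -0.14882623  0.14855925]
knob [242 155  12  13 112] [247.53571429 160.91071429] [0.61379974 0.02016686 0.13962018] [0.61325228 0.02034014 0.13995261] [0.59388018 0.00098593 0.1291624 ] [0.63508415 0.0396295  0.14677692]
beam [ 0.61883909 -0.07302384  0.10538906] 0.10545579218264024 ((0.6196920275688171, -0.07469047605991364), (0.06932655721902847, 0.259501576423645), 2.9806554317474365)
base ((0.5729138851165771, -0.09156429767608643), (0.27971869707107544, 0.30671268701553345), 2.2407803535461426)
handle 58 [209.        275.4137931] [ 0.45303467 -0.08464924  0.04982717] [ 0.44836849 -0.12720516  0.04354156] [ 0.4576467  -0.04274527  0.05696836] ((0.4531768560409546, -0.08498944342136383), (0.007709589321166277, 0.08460991829633713), 1.2928695678710938)
scene bench z [ 0.25662503  0.36676481 -0.00440473]
knob [172 179  15  13 142] [178.92253521 184.9154929
[... 209 characters left out ...]
 [0.61944805 0.02118735 0.13893226] [0.62043568 0.02139861 0.13983345] [5.94589478e-01 4.90650369e-04 1.28029430e-01] [0.63861812 0.040528   0.14565003]
beam [ 0.64173173 -0.06920107  0.10551832] 0.10539469966064315 ((0.7209426760673523, -0.06653913855552673), (0.26822254061698914, 0.2600301206111908), 4.453050136566162)
base ((0.5751674771308899, -0.043630823493003845), (0.28303593397140503, 0.42187920212745667), 1.3334648609161377)
handle 61 [174.90163934 233.40983607] [ 0.45695707 -0.08399531  0.05089169] [ 0.44862182 -0.12568871  0.04470028] [ 0.46335161 -0.03960885  0.05754885] ((0.45546114444732666, -0.08274351060390472), (0.014326670207083225, 0.08616748452186584), 1.5801843404769897)
```

View pics/t0z.png

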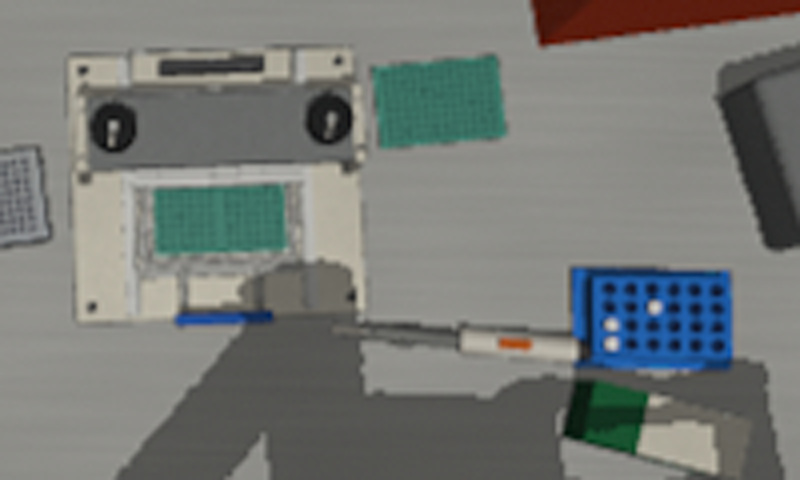

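Call:
play_rows(rows=[[-0.038, 0, -0.0373, 0, 1], [-0.038, 0, -0.0373, 0, 1], [-0.038, 0, -0.0373, 0, 1], [-0.038, 0, -0.0373, 0, 1], [-0.038, 0, -0.0373, 0, 1], [-0.038, 0, -0.0373, 0, 1], [-0.038, 0, -0.0373, 0, 1], [-0.038, 0, -0.0373, 0, 1]], newtons=80)

```text
clock: 1.1
position: [0.3699, -0.1784, 0.2312]
orientation: [[-0.96, 0.0, 0.281], [-0.281, -0.0, -0.96], [-0.0, -1.0, 0.0]]
contact_force: [-0.1, -0.6, 0.6]
width: 0.0001
```

Call:
play_rows(rows=[[-0.038, 0, -0.0373, 0, 1], [-0.038, 0, -0.0373, 0, 1], [0, 0, 0, 6.5, 1], [0, 0, 0, 6.5, 1]])

```text
clock: 1.6
position: [0.4214, -0.086, 0.2309]
orientation: [[-0.998, -0.001, 0.057], [-0.057, 0.0, -0.998], [0.001, -1.0, -0.0]]
contact_force: [0.4, 0.4, 0.6]
width: -0.0001
```

```bash
cat >> h.py <<'E'
ORG=np.array([0.620,-0.0745]); YAW=0.057
def st():
    from plant import manip
    s=manip.read_state(); p=s['position']; X=s['orientation'][:,0]
    c,sn=np.cos(YAW),np.sin(YAW); r=p[:2]-ORG
    print('t %.2f pos'%s['clock'],p.round(4),'press xy mm',(1e3*np.array([c*r[0]+sn*r[1],-sn*r[0]+c*r[1]])).round(1),'phi %.2f'%np.degrees(np.arctan2(X[1],X[0])),'F',s['contact_force'].round(2),'M',s['moment'].round(3),'w %.4f'%s['width'],'j6 %.1f'%np.degrees(s['joints'][5]))
    return s
E
python3 - <<'E'
from h import *
from plant import viewer
st()
im,d=viewer.capture("wrist"); ci=viewer.camera_info("wrist")
cv2.imwrite("pics/w1.png",im[:,:,::-1]); np.savez("pics/w1.npz",im=im,d=d,**ci)
im,d=viewer.capture("top"); cv2.imwrite("pics/t1z.png",cv2.resize(im[130:250,220:420,::-1],None,fx=4,fy=4,interpolation=cv2.INTER_CUBIC))
E
```

```text
t 1.60 pos [ 0.4214 -0.086   0.2309] press xy mm [-1.989e+02 -1.000e-01] phi -176.75 F [0.39 0.41 0.64] M [ 0.001  0.027 -0.007] w -0.0001 j6 65.9
```

View pics/w1.png

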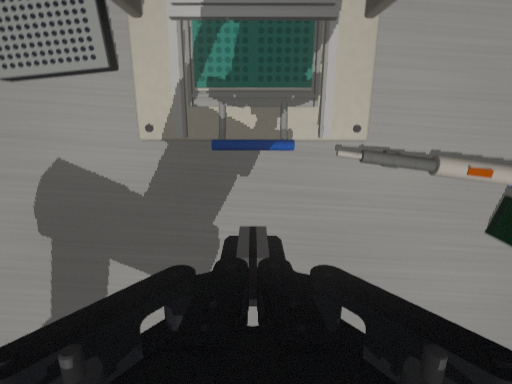

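View pics/t1z.png

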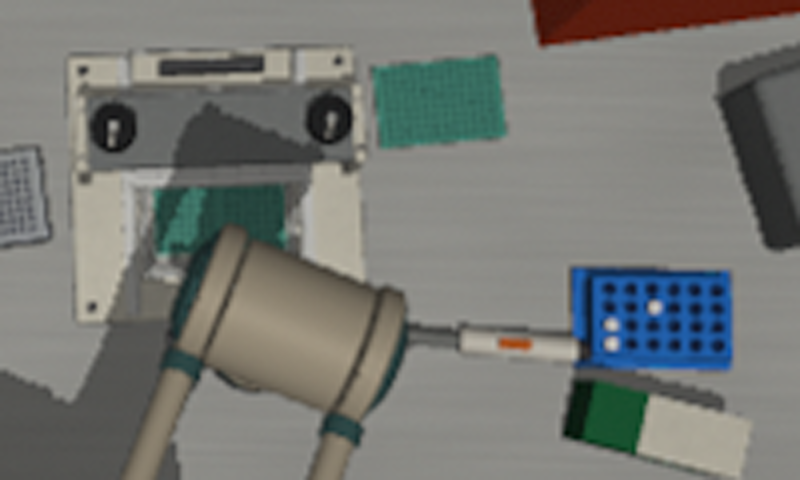

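The wrist view shows the handle bar level and centred at about (253,145). The pipette tip is well to the right at (340,152), so the fingers have room to descend.

```bash
python3 - <<'E'
from h import *
im,w=cloud("pics/w1.npz"); z=w[...,2]
hsv=cv2.cvtColor(im,cv2.COLOR_RGB2HSV)
b=(hsv[...,0]>105)&(hsv[...,0]<128)&(hsv[...,1]>130)&(z>.03)
b[170:]=0
q=w[b]; print(b.sum(),q.mean(0),q.min(0),q.max(0),cv2.minAreaRect(q[:,:2].astype(np.float32)))
p=w[40:70,220:290].reshape(-1,3); print('mat',np.median(p[:,2]))
E
```

```text
807 [ 0.45355288 -0.08400431  0.04988342] [ 0.44637749 -0.12855234  0.04501499] [ 0.46047461 -0.04027182  0.05275368] ((0.45334142446517944, -0.0841871127486229), (0.009930754080414772, 0.08835336565971375), 3.0687787532806396)
mat nan
```

Call:
play_rows(rows=[[0, 0.04, 0, 0, 1], [0, 0.04, 0, 0, 1], [0, 0.04, 0, 0, 1], [0, 0.04, 0, 0, 1], [0, 0.035, 0, 0, 1], [0, 0, 0, 0, 1]])

```text
clock: 2.45
position: [0.4191, -0.0865, 0.0344]
orientation: [[-0.998, -0.006, 0.059], [-0.059, 0.002, -0.998], [0.006, -1.0, -0.003]]
contact_force: [0.3, 0.1, 0.4]
width: -0.0001
```

Call:
play_rows(rows=[[-0.009, 0, 0, 0, 1], [-0.009, 0, 0, 0, 1], [-0.009, 0, 0, 0, 1], [-0.009, 0, 0, 0, 1], [-0.009, 0, 0, 0, 1], [-0.009, 0, 0, 0, 1], [-0.009, 0, 0, 0, 1]])

```text
clock: 3.32
position: [0.4839, -0.0838, 0.0374]
orientation: [[-0.998, -0.002, 0.059], [-0.059, -0.001, -0.998], [0.002, -1.0, 0.001]]
contact_force: [-5.1, -0.9, 2.2]
width: 0.0
```

```bash
python3 -c "
from h import *
st()"
```

```text
t 3.33 pos [ 0.4839 -0.0838  0.0374] press xy mm [-136.4   -1.5] phi -176.60 F [-5.12 -0.88  2.18] M [-0.369  0.752  0.003] w 0.0000 j6 68.8
```

Call:
play_rows(rows=[[-0.006, 0.001, 0, 0, 1], [-0.005, 0.001, 0, 0, 1], [-0.003, 0, 0, 0, 1], [-0.002, 0, 0, 0, 1]])

```text
clock: 3.82
position: [0.5003, -0.0824, 0.0343]
orientation: [[-0.998, -0.0, 0.058], [-0.058, 0.0, -0.998], [0.0, -1.0, -0.0]]
contact_force: [-4.7, -1.0, 3.4]
width: 0.0001
```

Call:
play_rows(rows=[[-0.0015, 0, 0, 0, 1], [-0.0015, 0, 0, 0, 1]])

```text
clock: 4.08
position: [0.5023, -0.0822, 0.0342]
orientation: [[-0.998, -0.002, 0.058], [-0.058, 0.0, -0.998], [0.002, -1.0, -0.0]]
contact_force: [-7.1, -1.0, 5.0]
width: 0.0001
```

Call:
play_rows(rows=[[-0.001, 0, 0, 0, 1], [-0.001, 0, 0, 0, 1]])

```text
clock: 4.32
position: [0.5023, -0.0822, 0.034]
orientation: [[-0.998, -0.006, 0.059], [-0.059, 0.0, -0.998], [0.006, -1.0, -0.0]]
contact_force: [-10.3, -2.1, 7.8]
width: -0.0
```

Call:
play_rows(rows=[[-0.001, 0, 0, 0, 1], [-0.001, 0, 0, 0, 1], [-0.001, 0, 0, 0, 1]])

```text
clock: 4.7
position: [0.5023, -0.0821, 0.0338]
orientation: [[-0.998, -0.012, 0.06], [-0.06, 0.0, -0.998], [0.012, -1.0, -0.001]]
contact_force: [-16.5, -5.0, 12.1]
width: -0.0
```

```bash
python3 -c "
from h import *
st()
from plant import viewer
im,d=viewer.capture('scene'); cv2.imwrite('pics/s2z.png',cv2.resize(im[150:270,140:290,::-1],None,fx=5,fy=5,interpolation=cv2.INTER_CUBIC))"
```

```text
t 4.70 pos [ 0.5023 -0.0821  0.0338] press xy mm [-117.9   -0.9] phi -176.58 F [-16.53  -5.03  12.13] M [-0.611  2.431 -0.043] w -0.0000 j6 69.8
```

View pics/s2z.png

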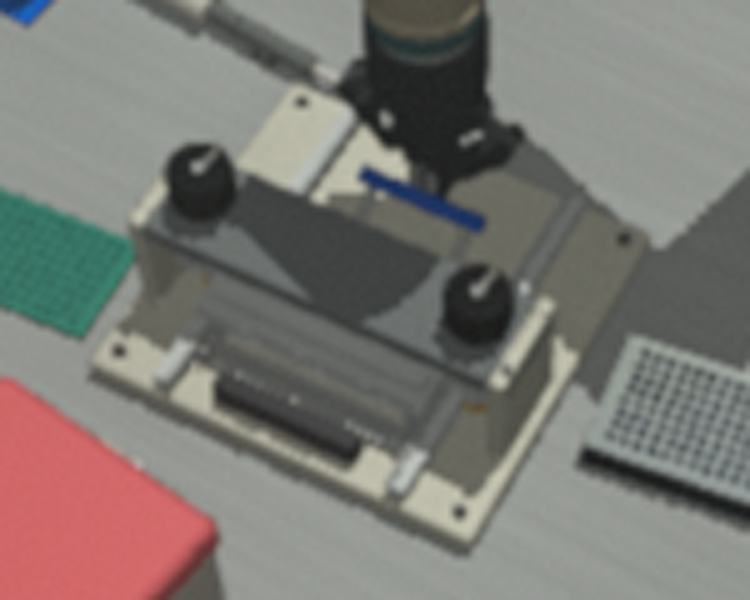

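Call:
play_rows(rows=[[0.02, 0, 0, 0, 1], [0.02, 0, 0, 0, 1], [0, -0.04, 0, 0, 1], [0, -0.05, 0, 0, 1], [0, -0.05, 0, 0, 0], [0, -0.04, 0, 0, -0.4], [0, 0, 0, 0, -0.4], [0, 0, 0, 0, -0.4]])

```text
clock: 5.75
position: [0.4689, -0.0844, 0.2139]
orientation: [[-0.998, 0.001, 0.058], [-0.058, -0.0, -0.998], [-0.001, -1.0, 0.0]]
contact_force: [-0.4, 0.6, 0.2]
width: 0.0599
```

```bash
python3 - <<'E'
from h import *
from plant import viewer
st()
im,d=viewer.capture("wrist"); ci=viewer.camera_info("wrist")
cv2.imwrite("pics/w3.png",im[:,:,::-1]); np.savez("pics/w3.npz",im=im,d=d,**ci)
im,w=cloud("pics/w3.npz"); z=w[...,2]
m=(z>0.12)&(z<0.15); m[230:]=0
n,l,s,c=cv2.connectedComponentsWithStats(m.astype(np.uint8))
for i in range(1,n):
    if s[i,4]>100:
        q=w[l==i]; t=q[q[:,2]>.135]; print(s[i],q.min(0),q.max(0),'top',t.mean(0),cv2.minEnclosingCircle(t[:,:2].astype(np.float32)))
hsv=cv2.cvtColor(im,cv2.COLOR_RGB2HSV)
b=(hsv[...,0]>105)&(hsv[...,0]<128)&(hsv[...,1]>130)&(z>.03)&(z<.06)
q=w[b]; print('handle',b.sum(),q.mean(0))
E
```

```text
t 5.75 pos [ 0.4689 -0.0844  0.2139] press xy mm [-151.4   -1.3] phi -176.69 F [-0.44  0.57  0.15] M [ 0.051 -0.001  0.044] w 0.0599 j6 68.1
[ 81   0  60  21 838] [0.59132014 0.00233287 0.12003204] [0.60496927 0.03562124 0.14159159] top [0.59591404 0.01876332 0.13837953] ((0.5991846323013306, 0.019894251599907875), 0.01584658771753311)
[362   0  59  20 808] [ 0.60259822 -0.185063    0.12000599] [ 0.61385067 -0.15147657  0.14129346] top [ 0.60694053 -0.16850442  0.13811721] ((0.6105003356933594, -0.1694672554731369), 0.015719542279839516)
handle 907 [ 0.51889386 -0.07821457  0.04913748]
```

View pics/w3.png

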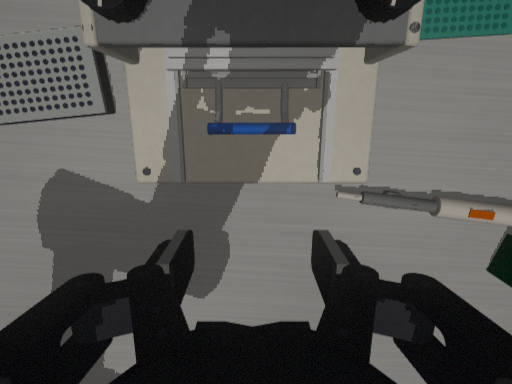

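Call:
play_rows(rows=[[-0.0375, 0, 0.0233, 0, -0.4], [-0.0375, 0, 0.0233, 0, -0.4], [-0.0375, 0, 0.0233, 0, -0.4], [-0.0375, 0, 0.0233, 0, -0.4], [0, 0.025, 0, 0, -0.4], [0, 0.025, 0, 0, -0.4], [0, 0, 0, 0, -0.4]])

```text
clock: 6.68
position: [0.6215, -0.168, 0.16]
orientation: [[-0.998, -0.007, 0.058], [-0.058, 0.003, -0.998], [0.007, -1.0, -0.003]]
contact_force: [0.6, -1.1, -0.5]
width: 0.0598
```

```bash
sed -i 's/^ORG=.*/ORG=np.array([0.6185,-0.0740]); YAW=0.058/' h.py; python3 - <<'E'
from h import *
from plant import viewer
st()
im,d=viewer.capture("wrist"); ci=viewer.camera_info("wrist")
cv2.imwrite("pics/w4.png",im[:,:,::-1]); np.savez("pics/w4.npz",im=im,d=d,**ci)
E
```

```text
t 6.67 pos [ 0.6215 -0.168   0.16  ] press xy mm [ -2.4 -94. ] phi -176.69 F [ 0.55 -1.07 -0.51] M [-0.007  0.062 -0.006] w 0.0598 j6 65.4
```

View pics/w4.png

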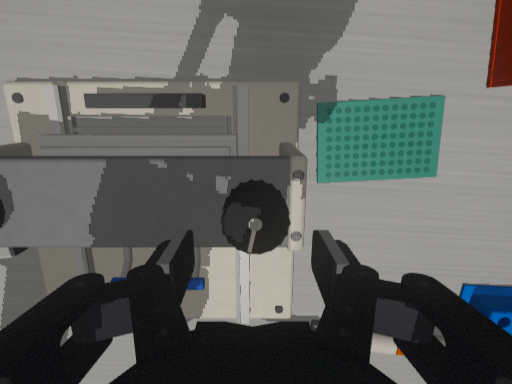

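```bash
python3 - <<'E'
from h import *
im,w=cloud("pics/w4.npz"); z=w[...,2]
m=(z>0.134)&(z<0.146); m[256:]=0; m[:,:210]=0;m[:,310:]=0
q=w[m]; print(m.sum(),q.min(0),q.max(0),q.mean(0),cv2.minEnclosingCircle(q[:,:2].astype(np.float32)))
m=(z>0.102)&(z<0.109); m[256:]=0
q=w[m]; print('beam',m.sum(),np.median(q[:,2]),q.min(0),q.max(0),cv2.minAreaRect(q[:,:2].astype(np.float32)))
E
```

```text
3580 [ 0.60492735 -0.19010798  0.13404366] [ 0.64653273 -0.14857473  0.14424878] [ 0.62767403 -0.16919107  0.14172859] ((0.6257891058921814, -0.16931743919849396), 0.02119346521794796)
beam 22453 0.10697644673940394 [ 0.58273629 -0.20592651  0.1020122 ] [0.66270328 0.0147627  0.10899964] ((0.622809886932373, -0.09401845932006836), (0.0692594051361084, 0.22130745649337769), 2.88368558883667)
```

Call:
play_rows(rows=[[-0.003, 0, 0.001, 0, -0.4], [0, 0.024, 0, -10, -0.4], [0, 0.024, 0, -10, -0.4], [0, 0, 0, 0, -0.4], [0, 0, 0, 0, -0.4]])

```text
clock: 7.35
position: [0.6276, -0.17, 0.1179]
orientation: [[-0.919, 0.003, 0.394], [-0.394, -0.001, -0.919], [-0.002, -1.0, 0.002]]
contact_force: [1.1, 0.7, -0.5]
width: 0.0594
```

```bash
python3 -c "
from h import *
st()"
```

```text
t 7.35 pos [ 0.6276 -0.17    0.1179] press xy mm [  3.6 -96.3] phi -156.82 F [ 1.11  0.74 -0.55] M [0.018 0.022 0.006] w 0.0594 j6 45.5
```

Call:
play_rows(rows=[[0.0016, 0.004, -0.0018, 0, -0.4], [0, 0, 0, 0, 0.2], [0, 0, 0, 0, 0.2], [0, 0, 0, 0, 0.2]], newtons=60)

```text
clock: 7.85
position: [0.6246, -0.1692, 0.1133]
orientation: [[-0.918, 0.001, 0.396], [-0.396, -0.001, -0.918], [-0.0, -1.0, 0.002]]
contact_force: [-1.6, -1.7, 4.4]
width: 0.0382
```

```bash
python3 -c "
from h import *
st()"
```

```text
t 7.85 pos [ 0.6246 -0.1692  0.1133] press xy mm [  0.6 -95.4] phi -156.70 F [-1.58 -1.74  4.41] M [-0.245  0.201 -0.047] w 0.0382 j6 45.4
```

Call:
play_rows(rows=[[0, 0, 0, 10, 0.2], [0, 0, 0, 10, 0.2], [0, 0, 0, 10, 0.2]])

```text
clock: 8.22
position: [0.6247, -0.1693, 0.1132]
orientation: [[-0.993, 0.001, -0.121], [0.121, -0.002, -0.993], [-0.001, -1.0, 0.002]]
contact_force: [-1.4, -1.3, 4.6]
width: 0.0387
```

```bash
python3 -c "
from h import *
st()"
```

```text
t 8.22 pos [ 0.6247 -0.1693  0.1132] press xy mm [  0.6 -95.5] phi 173.05 F [-1.37 -1.28  4.6 ] M [-0.259  0.281  0.307] w 0.0387 j6 75.7
```

Call:
play_rows(rows=[[0, 0, 0, 10, 0.2]])

```text
clock: 8.35
position: [0.6246, -0.1693, 0.1132]
orientation: [[-0.957, 0.001, -0.292], [0.292, -0.002, -0.957], [-0.001, -1.0, 0.001]]
contact_force: [-1.2, -2.1, 6.4]
width: 0.0384
```

```bash
python3 -c "
from h import *
st()"
```

```text
t 8.35 pos [ 0.6246 -0.1693  0.1132] press xy mm [  0.6 -95.5] phi 163.05 F [-1.23 -2.06  6.4 ] M [-0.364  0.237  0.261] w 0.0384 j6 85.7
```

Call:
play_rows(rows=[[0, 0, 0, 0, 0.2]])

```text
clock: 8.48
position: [0.6246, -0.1693, 0.1132]
orientation: [[-0.957, 0.001, -0.289], [0.289, -0.002, -0.957], [-0.001, -1.0, 0.001]]
contact_force: [-1.2, -1.7, 5.5]
width: 0.0385
```

```bash
python3 -c "
from h import *
st()
from plant import viewer
im,d=viewer.capture('wrist'); cv2.imwrite('pics/w5.png',im[:,:,::-1])"
```

```text
t 8.47 pos [ 0.6246 -0.1693  0.1132] press xy mm [  0.6 -95.5] phi 163.22 F [-1.24 -1.71  5.51] M [-0.392  0.23  -0.261] w 0.0385 j6 85.5
```

View pics/w5.png

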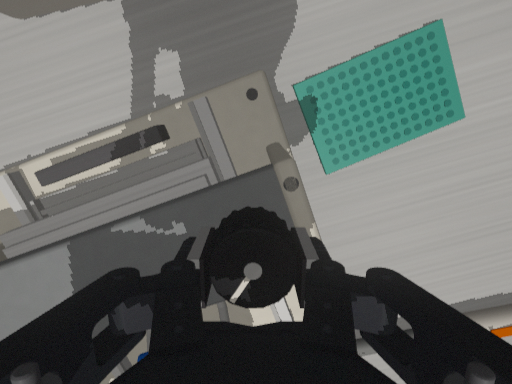

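Call:
play_rows(rows=[[0, 0, 0, 0, -0.4], [0, 0, 0, 0, -0.4], [0, -0.025, 0, -10, -0.4], [0, -0.025, 0, -10, -0.4], [0, 0, -0.0475, 0, -0.4], [0, 0, -0.0475, 0, -0.4], [0, 0, -0.0475, 0, -0.4], [0, 0, -0.0475, 0, -0.4]])

```text
clock: 9.52
position: [0.6131, 0.0228, 0.162]
orientation: [[-0.998, -0.0, 0.058], [-0.058, 0.0, -0.998], [0.0, -1.0, -0.0]]
contact_force: [0.2, 0.3, -0.7]
width: 0.06
```

Call:
play_rows(rows=[[0, 0, 0, 0, -0.4], [0, 0.01, 0, -10, -0.4], [0, 0.01, 0, -10, -0.4], [0, 0, 0, 0, -0.4]])

```text
clock: 10.02
position: [0.6128, 0.0204, 0.1413]
orientation: [[-0.919, -0.002, 0.393], [-0.393, -0.0, -0.919], [0.002, -1.0, -0.001]]
contact_force: [-0.0, 0.1, -0.3]
width: 0.0598
```

```bash
python3 - <<'E'
from h import *
from plant import viewer
st()
im,d=viewer.capture("wrist"); ci=viewer.camera_info("wrist")
cv2.imwrite("pics/w6.png",im[:,:,::-1]); np.savez("pics/w6.npz",im=im,d=d,**ci)
im,w=cloud("pics/w6.npz"); z=w[...,2]
m=(z>0.134)&(z<0.146); m[320:]=0; m[:,:200]=0;m[:,310:]=0
q=w[m]; print(m.sum(),q.min(0),q.max(0),q.mean(0),cv2.minEnclosingCircle(q[:,:2].astype(np.float32)))
E
```

```text
t 10.03 pos [0.6128 0.0204 0.1413] press xy mm [-0.2 94.6] phi -156.83 F [-0.    0.09 -0.27] M [-0.002  0.056 -0.008] w 0.0598 j6 62.3
4354 [ 5.93858347e-01 -4.69662425e-05  1.34012579e-01] [0.63490297 0.04144036 0.14326828] [0.61575615 0.0214814  0.1403598 ] ((0.6141725778579712, 0.020637139678001404), 0.021204637363553047)
```

View pics/w6.png

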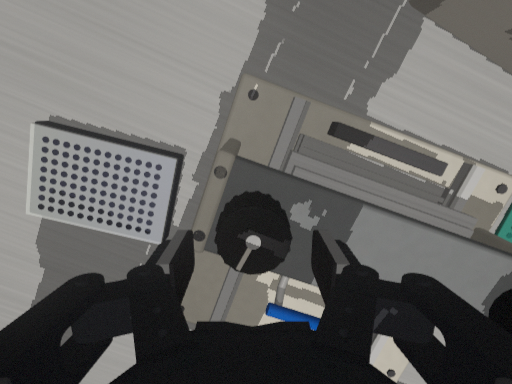

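Call:
play_rows(rows=[[-0.0005, 0.015, 0, 0, -0.4], [0, 0.014, 0, 0, -0.4], [0, 0, 0, 0, 0.2], [0, 0, 0, 0, 0.2], [0, 0, 0, 0, 0.2], [0, 0, 0, 10, 0.2], [0, 0, 0, 10, 0.2], [0, 0, 0, 10, 0.2]])

```text
clock: 11.08
position: [0.613, 0.0206, 0.1122]
orientation: [[-0.993, -0.002, -0.121], [0.121, -0.001, -0.993], [0.002, -1.0, 0.002]]
contact_force: [-0.4, -3.1, -9.4]
width: 0.0387
```

```bash
python3 -c "
from h import *
st()"
```

```text
t 11.07 pos [0.613  0.0206 0.1122] press xy mm [ 0.  94.7] phi 173.06 F [-0.35 -3.09 -9.36] M [-0.471 -0.022  0.346] w 0.0387 j6 92.5
```

Call:
play_rows(rows=[[0, 0, 0, 10, 0.2]])

```text
clock: 11.2
position: [0.613, 0.0206, 0.1122]
orientation: [[-0.957, -0.002, -0.291], [0.291, -0.001, -0.957], [0.002, -1.0, 0.002]]
contact_force: [0.5, -4.1, -8.2]
width: 0.0382
```

```bash
python3 -c "
from h import *
st()"
```

```text
t 11.20 pos [0.613  0.0206 0.1122] press xy mm [ 0.  94.8] phi 163.06 F [ 0.47 -4.11 -8.24] M [-0.433 -0.026  0.296] w 0.0382 j6 102.5
```

Call:
play_rows(rows=[[0, 0, 0, 0, -0.4], [0, 0, 0, 0, -0.4], [0, -0.025, 0, -10, -0.4], [0, -0.025, 0, -10, -0.4], [0, 0, 0.0475, 0, -0.4], [0, 0, 0.0475, 0, -0.4], [0, 0, 0.0475, 0, -0.4], [0, 0, 0.0475, 0, -0.4]])

```text
clock: 12.2
position: [0.6257, -0.1695, 0.1647]
orientation: [[-0.998, 0.003, 0.06], [-0.06, -0.0, -0.998], [-0.003, -1.0, 0.0]]
contact_force: [-0.1, -1.0, 0.9]
width: 0.0597
```

Call:
play_rows(rows=[[0, 0, 0, 0, -0.4], [0, 0.01, 0, -10, -0.4], [0, 0.01, 0, -10, -0.4], [0, 0, 0, 0, -0.4]])

```text
clock: 12.7
position: [0.6247, -0.167, 0.1432]
orientation: [[-0.918, -0.0, 0.396], [-0.396, 0.001, -0.918], [-0.0, -1.0, -0.001]]
contact_force: [-0.3, -0.1, -0.2]
width: 0.0596
```

```bash
python3 -c "
from h import *
st()"
```

```text
t 12.70 pos [ 0.6247 -0.167   0.1432] press xy mm [  0.8 -93.2] phi -156.70 F [-0.32 -0.15 -0.23] M [-0.005 -0.016 -0.002] w 0.0596 j6 45.5
```

Call:
play_rows(rows=[[0.0008, 0.015, 0.0021, 0, -0.4], [0, 0.015, 0, 0, -0.4], [0, 0, 0, 0, 0.2], [0, 0, 0, 0, 0.2], [0, 0, 0, 0, 0.2], [0, 0, 0, 10, 0.2], [0, 0, 0, 10, 0.2]])

```text
clock: 13.58
position: [0.6235, -0.1694, 0.1121]
orientation: [[-0.999, -0.004, 0.053], [-0.053, 0.002, -0.999], [0.003, -1.0, -0.003]]
contact_force: [-1.5, 4.1, -6.6]
width: 0.0387
```

```bash
python3 -c "
from h import *
st()"
```

```text
t 13.57 pos [ 0.6235 -0.1694  0.1121] press xy mm [ -0.5 -95.5] phi -176.97 F [-1.52  4.05 -6.64] M [0.484 0.258 0.366] w 0.0387 j6 65.6
```

Call:
play_rows(rows=[[0, 0, 0, 10, 0.2]])

```text
clock: 13.7
position: [0.6235, -0.1692, 0.1121]
orientation: [[-0.993, -0.004, -0.121], [0.121, 0.003, -0.993], [0.004, -1.0, -0.002]]
contact_force: [-1.7, 4.0, -6.8]
width: 0.0384
```

```bash
python3 -c "
from h import *
st()"
```

```text
t 13.70 pos [ 0.6235 -0.1692  0.1121] press xy mm [ -0.5 -95.3] phi 173.03 F [-1.7   4.02 -6.85] M [0.542 0.235 0.298] w 0.0384 j6 75.6
```

Call:
play_rows(rows=[[0, 0, 0, 10, 0.2]])

```text
clock: 13.82
position: [0.6236, -0.1691, 0.1121]
orientation: [[-0.956, -0.004, -0.292], [0.292, 0.003, -0.956], [0.004, -1.0, -0.002]]
contact_force: [-1.8, 4.7, -6.1]
width: 0.0386
```

```bash
python3 -c "
from h import *
st()"
```

```text
t 13.82 pos [ 0.6236 -0.1691  0.1121] press xy mm [ -0.5 -95.2] phi 163.03 F [-1.79  4.7  -6.09] M [0.569 0.198 0.302] w 0.0386 j6 85.6
```

Call:
play_rows(rows=[[0, 0, 0, 0, -0.4], [0, 0, 0, 0, -0.4], [0, -0.025, 0, -10, -0.4], [0, -0.025, 0, -10, -0.4], [0, 0, -0.0475, 0, -0.4], [0, 0, -0.0475, 0, -0.4], [0, 0, -0.0475, 0, -0.4], [0, 0, -0.0475, 0, -0.4]])

```text
clock: 14.82
position: [0.615, 0.0199, 0.1647]
orientation: [[-0.998, 0.004, 0.059], [-0.059, -0.001, -0.998], [-0.004, -1.0, 0.001]]
contact_force: [1.1, -0.2, 0.7]
width: 0.06
```

Call:
play_rows(rows=[[0, 0, 0, 0, -0.4], [0, 0.01, 0, -10, -0.4], [0, 0.01, 0, -10, -0.4], [0, 0, 0, 0, -0.4]])

```text
clock: 15.32
position: [0.6142, 0.0179, 0.1433]
orientation: [[-0.919, 0.0, 0.394], [-0.394, -0.001, -0.919], [0.0, -1.0, 0.001]]
contact_force: [-0.1, 0.4, 1.0]
width: 0.0596
```

```bash
python3 -c "
from h import *
st()"
```

```text
t 15.32 pos [0.6142 0.0179 0.1433] press xy mm [ 1.1 92. ] phi -156.79 F [-0.13  0.44  0.96] M [ 0.016 -0.001 -0.018] w 0.0596 j6 62.0
```

Call:
play_rows(rows=[[-0.0004, 0.015, -0.0028, 0, -0.4], [0, 0.015, 0, 0, -0.4], [0, 0, 0, 0, 0.2], [0, 0, 0, 0, 0.2], [0, 0, 0, 0, 0.2], [0, 0, 0, 10, 0.2], [0, 0, 0, 10, 0.2]])

```text
clock: 16.2
position: [0.6125, 0.0205, 0.1122]
orientation: [[-0.999, -0.002, 0.053], [-0.053, -0.002, -0.999], [0.002, -1.0, 0.002]]
contact_force: [0.3, -4.8, -6.0]
width: 0.0388
```

```bash
python3 -c "
from h import *
st()"
```

```text
t 16.20 pos [0.6125 0.0205 0.1122] press xy mm [-0.5 94.7] phi -176.95 F [ 0.27 -4.81 -6.04] M [-0.523 -0.015  0.267] w 0.0388 j6 82.5
```

Call:
play_rows(rows=[[0, 0, 0, 10, 0.2]])

```text
clock: 16.32
position: [0.6125, 0.0206, 0.1122]
orientation: [[-0.993, -0.002, -0.121], [0.121, -0.002, -0.993], [0.002, -1.0, 0.002]]
contact_force: [0.2, -4.3, -6.5]
width: 0.0385
```

```bash
python3 -c "
from h import *
st()"
```

```text
t 16.32 pos [0.6125 0.0206 0.1122] press xy mm [-0.5 94.8] phi 173.04 F [ 0.23 -4.26 -6.54] M [-0.415 -0.042  0.277] w 0.0385 j6 92.5
```

Call:
play_rows(rows=[[0, 0, 0, 10, 0.2]])

```text
clock: 16.45
position: [0.6125, 0.0208, 0.1122]
orientation: [[-0.957, -0.002, -0.292], [0.292, -0.002, -0.957], [0.001, -1.0, 0.002]]
contact_force: [0.1, -3.5, -6.1]
width: 0.0385
```

```bash
python3 -c "
from h import *
st()"
```

```text
t 16.45 pos [0.6125 0.0208 0.1122] press xy mm [-0.5 94.9] phi 163.04 F [ 0.07 -3.5  -6.08] M [-0.437 -0.064  0.298] w 0.0385 j6 102.5
```

Call:
play_rows(rows=[[0, 0, 0, 0, -0.4], [0, 0, 0, 0, -0.4], [0, -0.025, 0, -10, -0.4], [0, -0.025, 0, -10, -0.4], [0, 0, 0.048, 0, -0.4], [0, 0, 0.048, 0, -0.4], [0, 0, 0.048, 0, -0.4], [0, 0, 0.048, 0, -0.4]])

```text
clock: 17.45
position: [0.6249, -0.171, 0.1643]
orientation: [[-0.998, 0.002, 0.06], [-0.06, 0.0, -0.998], [-0.002, -1.0, 0.0]]
contact_force: [0.4, -0.8, -0.2]
width: 0.0597
```

Call:
play_rows(rows=[[0, 0, 0, 0, -0.4], [0, 0.01, 0, -10, -0.4], [0, 0.01, 0, -10, -0.4], [0, 0, 0, 0, -0.4]])

```text
clock: 17.95
position: [0.624, -0.1685, 0.143]
orientation: [[-0.918, -0.001, 0.395], [-0.395, 0.001, -0.918], [0.0, -1.0, -0.001]]
contact_force: [-0.2, 0.1, -0.2]
width: 0.06
```

```bash
python3 -c "
from h import *
st()"
```

```text
t 17.95 pos [ 0.624  -0.1685  0.143 ] press xy mm [ -0.  -94.6] phi -156.70 F [-0.15  0.08 -0.21] M [ 0.038  0.008 -0.   ] w 0.0600 j6 45.4
```

Call:
play_rows(rows=[[-0.0005, 0.015, 0.0007, 0, -0.4], [0, 0.015, 0, 0, -0.4], [0, 0, 0, 0, 0.2], [0, 0, 0, 0, 0.2], [0, 0, 0, 0, 0.2], [0, 0, 0, 10, 0.2], [0, 0, 0, 10, 0.2]])

```text
clock: 18.82
position: [0.6238, -0.1693, 0.112]
orientation: [[-0.999, -0.003, 0.053], [-0.053, 0.002, -0.999], [0.003, -1.0, -0.002]]
contact_force: [-1.0, 2.3, -8.0]
width: 0.0385
```

```bash
python3 -c "
from h import *
st()"
```

```text
t 18.82 pos [ 0.6238 -0.1693  0.112 ] press xy mm [ -0.2 -95.5] phi -176.97 F [-1.03  2.34 -7.96] M [0.363 0.187 0.347] w 0.0385 j6 65.6
```

Call:
play_rows(rows=[[0, 0, 0, 10, 0.2]])

```text
clock: 18.95
position: [0.6238, -0.1692, 0.1121]
orientation: [[-0.993, -0.003, -0.121], [0.121, 0.002, -0.993], [0.003, -1.0, -0.002]]
contact_force: [-1.1, 2.5, -7.9]
width: 0.0382
```

```bash
python3 -c "
from h import *
st()"
```

```text
t 18.95 pos [ 0.6238 -0.1692  0.1121] press xy mm [ -0.2 -95.4] phi 173.03 F [-1.05  2.54 -7.91] M [0.416 0.15  0.354] w 0.0382 j6 75.6
```

Call:
play_rows(rows=[[0, 0, 0, 10, 0.2]])

```text
clock: 19.08
position: [0.6238, -0.1692, 0.1121]
orientation: [[-0.956, -0.003, -0.292], [0.292, 0.002, -0.956], [0.004, -1.0, -0.001]]
contact_force: [-0.9, 3.2, -7.3]
width: 0.038
```

```bash
python3 -c "
from h import *
st()"
```

```text
t 19.07 pos [ 0.6238 -0.1692  0.1121] press xy mm [ -0.2 -95.3] phi 163.03 F [-0.93  3.17 -7.34] M [0.473 0.178 0.339] w 0.0380 j6 85.6
```

Call:
play_rows(rows=[[0, 0, 0, 0, -0.4], [0, 0, 0, 0, -0.4], [0, -0.025, 0, -10, -0.4], [0, -0.025, 0, -10, -0.4], [0, 0, -0.048, 0, -0.4], [0, 0, -0.048, 0, -0.4], [0, 0, -0.048, 0, -0.4], [0, 0, -0.048, 0, -0.4]])

```text
clock: 20.08
position: [0.6149, 0.0223, 0.1647]
orientation: [[-0.998, 0.004, 0.059], [-0.059, -0.001, -0.998], [-0.004, -1.0, 0.001]]
contact_force: [-0.1, 0.4, 1.3]
width: 0.0599
```

Call:
play_rows(rows=[[0, 0, 0, 0, -0.4], [0, 0.01, 0, -10, -0.4], [0, 0.01, 0, -10, -0.4], [0, 0, 0, 0, -0.4]])

```text
clock: 20.58
position: [0.6141, 0.0202, 0.1433]
orientation: [[-0.919, 0.0, 0.394], [-0.394, -0.001, -0.919], [0.0, -1.0, 0.001]]
contact_force: [-0.9, -0.5, -1.1]
width: 0.0599
```

```bash
python3 -c "
from h import *
st()"
```

```text
t 20.57 pos [0.6141 0.0202 0.1433] press xy mm [ 1.1 94.3] phi -156.79 F [-0.89 -0.49 -1.07] M [-0.03  -0.034 -0.038] w 0.0599 j6 62.2
```

Call:
play_rows(rows=[[0, 0.015, -0.0005, 0, -0.4], [0, 0.015, 0, 0, -0.4], [0, 0, 0, 0, 0.2], [0, 0, 0, 0, 0.2], [0, 0, 0, 0, 0.2], [0, 0, 0, 10, 0.2]])

```text
clock: 21.32
position: [0.613, 0.0205, 0.1122]
orientation: [[-0.974, -0.002, 0.227], [-0.227, -0.002, -0.974], [0.003, -1.0, 0.002]]
contact_force: [-0.6, -4.6, -6.6]
width: 0.0381
```

```bash
python3 -c "
from h import *
st()"
```

```text
t 21.32 pos [0.613  0.0205 0.1122] press xy mm [-0.  94.7] phi -166.89 F [-0.61 -4.56 -6.55] M [-0.625  0.07   0.336] w 0.0381 j6 72.5
```

Call:
play_rows(rows=[[0, 0, 0, 10, 0.2]])

```text
clock: 21.45
position: [0.613, 0.0205, 0.1122]
orientation: [[-0.999, -0.002, 0.053], [-0.053, -0.002, -0.999], [0.002, -1.0, 0.002]]
contact_force: [-0.0, -5.9, -7.7]
width: 0.0381
```

```bash
python3 -c "
from h import *
st()"
```

```text
t 21.45 pos [0.613  0.0205 0.1122] press xy mm [ 0.  94.7] phi -176.94 F [-0.01 -5.93 -7.71] M [-0.614 -0.032  0.312] w 0.0381 j6 82.5
```

Call:
play_rows(rows=[[0, 0, 0, 10, 0.2]])

```text
clock: 21.58
position: [0.613, 0.0206, 0.1122]
orientation: [[-0.993, -0.002, -0.121], [0.121, -0.002, -0.993], [0.002, -1.0, 0.003]]
contact_force: [0.5, -4.9, -7.2]
width: 0.039
```

```bash
python3 -c "
from h import *
st()"
```

```text
t 21.57 pos [0.613  0.0206 0.1122] press xy mm [ 0.  94.7] phi 173.06 F [ 0.47 -4.93 -7.22] M [-0.558 -0.023  0.354] w 0.0390 j6 92.5
```

Call:
play_rows(rows=[[0, 0, 0, 5, 0.2]])

```text
clock: 21.7
position: [0.613, 0.0206, 0.1122]
orientation: [[-0.979, -0.002, -0.205], [0.205, -0.002, -0.979], [0.002, -1.0, 0.003]]
contact_force: [-0.0, -5.5, -7.4]
width: 0.0384
```

```bash
python3 -c "
from h import *
st()"
```

```text
t 21.70 pos [0.613  0.0206 0.1122] press xy mm [ 0.  94.7] phi 168.19 F [-0.02 -5.5  -7.36] M [-0.626 -0.062  0.346] w 0.0384 j6 97.4
```

Call:
play_rows(rows=[[0, 0, 0, 5, 0.2]])

```text
clock: 21.82
position: [0.613, 0.0206, 0.1122]
orientation: [[-0.957, -0.002, -0.289], [0.289, -0.002, -0.957], [0.001, -1.0, 0.003]]
contact_force: [0.2, -5.8, -7.6]
width: 0.0385
```

```bash
python3 -c "
from h import *
st()"
```

```text
t 21.82 pos [0.613  0.0206 0.1122] press xy mm [ 0.  94.8] phi 163.22 F [ 0.19 -5.85 -7.61] M [-0.556  0.001  0.306] w 0.0385 j6 102.4
```

Call:
play_rows(rows=[[0, 0, 0, 0, -0.4], [0, 0, 0, 0, -0.4], [0, -0.025, 0, -10, -0.4], [0, -0.025, 0, -10, -0.4], [0, 0, 0.048, 0, -0.4], [0, 0, 0.048, 0, -0.4], [0, 0, 0.048, 0, -0.4], [0, 0, 0.048, 0, -0.4]])

```text
clock: 22.82
position: [0.6256, -0.1709, 0.1644]
orientation: [[-0.998, 0.003, 0.059], [-0.059, 0.0, -0.998], [-0.003, -1.0, 0.0]]
contact_force: [-0.0, 0.1, 0.2]
width: 0.0599
```

Call:
play_rows(rows=[[0, 0, 0, 0, -0.4], [0, 0.01, 0, -10, -0.4], [0, 0.01, 0, -10, -0.4], [0, 0, 0, 0, -0.4]])

```text
clock: 23.32
position: [0.6246, -0.1684, 0.143]
orientation: [[-0.919, -0.001, 0.395], [-0.395, 0.001, -0.919], [0.0, -1.0, -0.001]]
contact_force: [-0.4, -0.6, 0.0]
width: 0.0595
```

```bash
python3 -c "
from h import *
st()"
```

```text
t 23.32 pos [ 0.6246 -0.1684  0.143 ] press xy mm [  0.6 -94.6] phi -156.73 F [-0.43 -0.64  0.  ] M [-0.069  0.051  0.   ] w 0.0595 j6 45.4
```

Call:
play_rows(rows=[[0, 0.015, 0.0008, 0, -0.4], [0, 0.015, 0, 0, -0.4], [0, 0, 0, 0, 0.2], [0, 0, 0, 0, 0.2], [0, 0, 0, 0, 0.2], [0, 0, 0, 8, 0.2]])

```text
clock: 24.08
position: [0.6238, -0.1695, 0.1121]
orientation: [[-0.965, -0.004, 0.261], [-0.261, 0.002, -0.965], [0.003, -1.0, -0.003]]
contact_force: [-1.9, 4.6, -6.2]
width: 0.0386
```

```bash
python3 -c "
from h import *
st()"
```

```text
t 24.07 pos [ 0.6238 -0.1695  0.1121] press xy mm [ -0.2 -95.6] phi -164.86 F [-1.87  4.65 -6.24] M [0.47  0.225 0.29 ] w 0.0386 j6 53.5
```

Call:
play_rows(rows=[[0, 0, 0, 4, 0.2]])

```text
clock: 24.2
position: [0.6238, -0.1694, 0.1121]
orientation: [[-0.981, -0.004, 0.194], [-0.194, 0.002, -0.981], [0.003, -1.0, -0.003]]
contact_force: [-1.3, 3.2, -7.5]
width: 0.0383
```

```bash
python3 -c "
from h import *
st()"
```

```text
t 24.20 pos [ 0.6238 -0.1694  0.1121] press xy mm [ -0.2 -95.6] phi -168.79 F [-1.25  3.2  -7.48] M [0.508 0.273 0.331] w 0.0383 j6 57.4
```

Call:
play_rows(rows=[[0, 0, 0, 4, 0.2]])

```text
clock: 24.32
position: [0.6238, -0.1694, 0.112]
orientation: [[-0.992, -0.004, 0.126], [-0.126, 0.002, -0.992], [0.003, -1.0, -0.003]]
contact_force: [-1.4, 3.1, -7.4]
width: 0.0387
```

```bash
python3 -c "
from h import *
st()"
```

```text
t 24.32 pos [ 0.6238 -0.1694  0.112 ] press xy mm [ -0.3 -95.5] phi -172.76 F [-1.35  3.13 -7.43] M [0.509 0.289 0.335] w 0.0387 j6 61.4
```

Call:
play_rows(rows=[[0, 0, 0, 4, 0.2]])

```text
clock: 24.45
position: [0.6237, -0.1693, 0.1121]
orientation: [[-0.998, -0.004, 0.056], [-0.057, 0.002, -0.998], [0.004, -1.0, -0.003]]
contact_force: [-0.9, 3.9, -6.4]
width: 0.0382
```

```bash
python3 -c "
from h import *
st()"
```

```text
t 24.45 pos [ 0.6237 -0.1693  0.1121] press xy mm [ -0.3 -95.5] phi -176.76 F [-0.95  3.91 -6.4 ] M [0.524 0.255 0.353] w 0.0382 j6 65.4
```

Call:
play_rows(rows=[[0, 0, 0, 4, 0.2]])

```text
clock: 24.58
position: [0.6238, -0.1693, 0.1121]
orientation: [[-1.0, -0.004, -0.013], [0.013, 0.002, -1.0], [0.004, -1.0, -0.002]]
contact_force: [-1.0, 3.1, -6.6]
width: 0.0387
```

```bash
python3 -c "
from h import *
st()"
```

```text
t 24.57 pos [ 0.6238 -0.1693  0.1121] press xy mm [ -0.3 -95.4] phi 179.24 F [-1.03  3.06 -6.57] M [0.515 0.256 0.317] w 0.0387 j6 69.4
```

Call:
play_rows(rows=[[0, 0, 0, 4, 0.2]])

```text
clock: 24.7
position: [0.6238, -0.1693, 0.1121]
orientation: [[-0.997, -0.004, -0.083], [0.083, 0.002, -0.997], [0.004, -1.0, -0.002]]
contact_force: [-2.3, 3.7, -6.9]
width: 0.0386
```

```bash
python3 -c "
from h import *
st()"
```

```text
t 24.70 pos [ 0.6238 -0.1693  0.1121] press xy mm [ -0.3 -95.4] phi 175.24 F [-2.29  3.66 -6.92] M [0.528 0.207 0.398] w 0.0386 j6 73.4
```

Call:
play_rows(rows=[[0, 0, 0, 4, 0.2]])

```text
clock: 24.82
position: [0.6238, -0.1692, 0.1121]
orientation: [[-0.988, -0.004, -0.152], [0.152, 0.002, -0.988], [0.004, -1.0, -0.002]]
contact_force: [-1.3, 3.7, -7.1]
width: 0.0387
```

```bash
python3 -c "
from h import *
st()"
```

```text
t 24.82 pos [ 0.6238 -0.1692  0.1121] press xy mm [ -0.3 -95.4] phi 171.24 F [-1.25  3.7  -7.09] M [0.571 0.249 0.358] w 0.0387 j6 77.4
```

Call:
play_rows(rows=[[0, 0, 0, 4, 0.2]])

```text
clock: 24.95
position: [0.6238, -0.1692, 0.1121]
orientation: [[-0.975, -0.004, -0.221], [0.221, 0.003, -0.975], [0.004, -1.0, -0.002]]
contact_force: [-1.2, 3.9, -7.2]
width: 0.0386
```

```bash
python3 -c "
from h import *
st()"
```

```text
t 24.95 pos [ 0.6238 -0.1692  0.1121] press xy mm [ -0.2 -95.4] phi 167.24 F [-1.25  3.94 -7.25] M [0.565 0.26  0.327] w 0.0386 j6 81.4
```

Call:
play_rows(rows=[[0, 0, 0, 4, 0.2]])

```text
clock: 25.08
position: [0.6238, -0.1691, 0.112]
orientation: [[-0.958, -0.004, -0.288], [0.288, 0.003, -0.958], [0.004, -1.0, -0.002]]
contact_force: [-1.0, 3.9, -6.4]
width: 0.0385
```

```bash
python3 -c "
from h import *
st()"
```

```text
t 25.07 pos [ 0.6238 -0.1691  0.112 ] press xy mm [ -0.3 -95.3] phi 163.24 F [-1.04  3.85 -6.44] M [0.646 0.274 0.366] w 0.0385 j6 85.4
```

Call:
play_rows(rows=[[0, 0, 0, 0, -0.4], [0, 0, 0, 0, -0.4], [0, -0.025, 0, -10, -0.4], [0, -0.025, 0, -10, -0.4], [0, 0, -0.048, 0, -0.4], [0, 0, -0.048, 0, -0.4], [0, 0, -0.048, 0, -0.4], [0, 0, -0.048, 0, -0.4]])

```text
clock: 26.08
position: [0.6152, 0.0219, 0.1647]
orientation: [[-0.998, 0.004, 0.058], [-0.058, -0.001, -0.998], [-0.004, -1.0, 0.001]]
contact_force: [-0.4, 0.0, -0.7]
width: 0.0599
```

Call:
play_rows(rows=[[0, 0, 0, 0, -0.4], [0, 0.01, 0, -10, -0.4], [0, 0.01, 0, -10, -0.4], [0, 0, 0, 0, -0.4]])

```text
clock: 26.58
position: [0.6144, 0.0199, 0.1433]
orientation: [[-0.919, 0.0, 0.394], [-0.394, -0.001, -0.919], [-0.0, -1.0, 0.001]]
contact_force: [-0.5, -0.7, 0.2]
width: 0.0595
```

Call:
play_rows(rows=[[0, 0.015, -0.0005, 0, -0.4], [0, 0.015, 0, 0, -0.4], [0, 0, 0, 0, 0.2], [0, 0, 0, 0, 0.2], [0, 0, 0, 0, 0.2], [0, 0, 0, 8, 0.2]])

```text
clock: 27.32
position: [0.613, 0.0205, 0.1122]
orientation: [[-0.965, -0.002, 0.262], [-0.262, -0.002, -0.965], [0.003, -1.0, 0.001]]
contact_force: [-0.6, -4.4, -9.8]
width: 0.0387
```

```bash
python3 -c "
from h import *
st()"
```

```text
t 27.32 pos [0.613  0.0205 0.1122] press xy mm [ 0.  94.6] phi -164.82 F [-0.57 -4.43 -9.78] M [-0.628  0.     0.344] w 0.0387 j6 70.4
```

Call:
play_rows(rows=[[0, 0, 0, 4, 0.2]])

```text
clock: 27.45
position: [0.613, 0.0205, 0.1122]
orientation: [[-0.981, -0.002, 0.195], [-0.195, -0.002, -0.981], [0.003, -1.0, 0.002]]
contact_force: [-0.1, -5.7, -9.1]
width: 0.0383
```

```bash
python3 -c "
from h import *
st()"
```

```text
t 27.45 pos [0.613  0.0205 0.1122] press xy mm [ 0.  94.7] phi -168.75 F [-0.13 -5.73 -9.14] M [-0.638 -0.002  0.362] w 0.0383 j6 74.3
```

Call:
play_rows(rows=[[0, 0, 0, 4, 0.2]])

```text
clock: 27.58
position: [0.6131, 0.0205, 0.1122]
orientation: [[-0.992, -0.002, 0.127], [-0.127, -0.002, -0.992], [0.003, -1.0, 0.002]]
contact_force: [-0.6, -5.1, -8.3]
width: 0.0384
```

```bash
python3 -c "
from h import *
st()"
```

```text
t 27.57 pos [0.6131 0.0205 0.1122] press xy mm [ 0.  94.7] phi -172.73 F [-0.65 -5.12 -8.32] M [-0.642  0.044  0.371] w 0.0384 j6 78.3
```

Call:
play_rows(rows=[[0, 0, 0, 4, 0.2]])

```text
clock: 27.7
position: [0.6131, 0.0205, 0.1122]
orientation: [[-0.998, -0.002, 0.057], [-0.057, -0.002, -0.998], [0.002, -1.0, 0.002]]
contact_force: [-0.3, -4.5, -8.0]
width: 0.0386
```

```bash
python3 -c "
from h import *
st()"
```

```text
t 27.70 pos [0.6131 0.0205 0.1122] press xy mm [ 0.  94.7] phi -176.73 F [-0.26 -4.52 -7.99] M [-0.607 -0.017  0.397] w 0.0386 j6 82.3
```

Call:
play_rows(rows=[[0, 0, 0, 4, 0.2]])

```text
clock: 27.82
position: [0.6131, 0.0205, 0.1122]
orientation: [[-1.0, -0.002, -0.013], [0.013, -0.002, -1.0], [0.002, -1.0, 0.002]]
contact_force: [-0.3, -6.2, -9.2]
width: 0.0384
```

```bash
python3 -c "
from h import *
st()"
```

```text
t 27.82 pos [0.6131 0.0205 0.1122] press xy mm [ 0.1 94.7] phi 179.28 F [-0.3  -6.16 -9.16] M [-0.631  0.004  0.363] w 0.0384 j6 86.3
```

Call:
play_rows(rows=[[0, 0, 0, 4, 0.2]])

```text
clock: 27.95
position: [0.6131, 0.0205, 0.1121]
orientation: [[-0.997, -0.002, -0.082], [0.082, -0.002, -0.997], [0.002, -1.0, 0.002]]
contact_force: [-0.1, -5.0, -8.9]
width: 0.0386
```

```bash
python3 -c "
from h import *
st()"
```

```text
t 27.95 pos [0.6131 0.0205 0.1121] press xy mm [ 0.  94.7] phi 175.28 F [-0.07 -4.96 -8.93] M [-0.617 -0.009  0.395] w 0.0386 j6 90.3
```

Call:
play_rows(rows=[[0, 0, 0, 4, 0.2]])

```text
clock: 28.08
position: [0.6131, 0.0205, 0.1122]
orientation: [[-0.988, -0.002, -0.152], [0.152, -0.002, -0.988], [0.002, -1.0, 0.002]]
contact_force: [-0.3, -5.3, -8.4]
width: 0.0387
```

```bash
python3 -c "
from h import *
st()"
```

```text
t 28.07 pos [0.6131 0.0205 0.1122] press xy mm [ 0.1 94.7] phi 171.28 F [-0.26 -5.29 -8.42] M [-0.579 -0.066  0.414] w 0.0387 j6 94.3
```

Call:
play_rows(rows=[[0, 0, 0, 4, 0.2]])

```text
clock: 28.2
position: [0.6131, 0.0206, 0.1122]
orientation: [[-0.975, -0.002, -0.22], [0.22, -0.002, -0.975], [0.002, -1.0, 0.002]]
contact_force: [-0.3, -5.0, -8.8]
width: 0.0383
```

```bash
python3 -c "
from h import *
st()"
```

```text
t 28.20 pos [0.6131 0.0206 0.1122] press xy mm [ 0.1 94.8] phi 167.28 F [-0.28 -5.01 -8.75] M [-0.595 -0.016  0.392] w 0.0383 j6 98.3
```

Call:
play_rows(rows=[[0, 0, 0, 4, 0.2]])

```text
clock: 28.32
position: [0.6131, 0.0206, 0.1122]
orientation: [[-0.958, -0.002, -0.288], [0.288, -0.002, -0.958], [0.001, -1.0, 0.002]]
contact_force: [-0.4, -4.9, -8.4]
width: 0.038
```

```bash
python3 -c "
from h import *
st()"
```

```text
t 28.32 pos [0.6131 0.0206 0.1122] press xy mm [ 0.1 94.8] phi 163.28 F [-0.4  -4.89 -8.41] M [-0.612 -0.046  0.41 ] w 0.0380 j6 102.3
```

Call:
play_rows(rows=[[0, 0, 0, 0, -0.4], [0, 0, 0, 0, -0.4], [0, -0.025, 0, -10, -0.4], [0, -0.025, 0, -10, -0.4], [0, 0, 0.048, 0, -0.4], [0, 0, 0.048, 0, -0.4], [0, 0, 0.048, 0, -0.4], [0, 0, 0.048, 0, -0.4]])

```text
clock: 29.32
position: [0.6259, -0.1712, 0.1647]
orientation: [[-0.998, 0.003, 0.059], [-0.059, -0.0, -0.998], [-0.003, -1.0, 0.0]]
contact_force: [0.8, 0.9, 0.0]
width: 0.0599
```

Call:
play_rows(rows=[[0, 0, 0, 0, -0.4], [0, 0.01, 0, -10, -0.4], [0, 0.01, 0, -10, -0.4], [0, 0, 0, 0, -0.4]])

```text
clock: 29.82
position: [0.6248, -0.1687, 0.1432]
orientation: [[-0.919, -0.0, 0.395], [-0.395, 0.001, -0.919], [-0.0, -1.0, -0.001]]
contact_force: [-0.1, 0.4, 0.3]
width: 0.0595
```

Call:
play_rows(rows=[[0, 0.015, 0.0008, 0, -0.4], [0, 0.015, 0, 0, -0.4], [0, 0, 0, 0, 0.2], [0, 0, 0, 0, 0.2], [0, 0, 0, 0, 0.2], [0, 0, 0, 3, 0.2]])

```text
clock: 30.58
position: [0.6238, -0.1695, 0.1121]
orientation: [[-0.938, -0.004, 0.347], [-0.347, 0.002, -0.938], [0.003, -1.0, -0.004]]
contact_force: [-2.4, 3.8, -5.8]
width: 0.0383
```

```bash
python3 -c "
from h import *
st()"
```

```text
t 30.57 pos [ 0.6238 -0.1695  0.1121] press xy mm [ -0.2 -95.7] phi -159.70 F [-2.44  3.81 -5.78] M [0.577 0.313 0.397] w 0.0383 j6 48.3
```

Call:
play_rows(rows=[[0, 0, 0, 2, 0.2]])

```text
clock: 30.7
position: [0.6238, -0.1695, 0.1121]
orientation: [[-0.949, -0.004, 0.314], [-0.314, 0.002, -0.949], [0.003, -1.0, -0.004]]
contact_force: [-2.3, 4.2, -6.8]
width: 0.0386
```

```bash
python3 -c "
from h import *
st()"
```

```text
t 30.70 pos [ 0.6238 -0.1695  0.1121] press xy mm [ -0.3 -95.7] phi -161.70 F [-2.3   4.23 -6.81] M [0.663 0.347 0.438] w 0.0386 j6 50.3
```

Call:
play_rows(rows=[[0, 0, 0, 2, 0.2]])

```text
clock: 30.82
position: [0.6238, -0.1695, 0.1121]
orientation: [[-0.96, -0.004, 0.281], [-0.281, 0.002, -0.96], [0.003, -1.0, -0.003]]
contact_force: [-1.8, 5.0, -7.1]
width: 0.0387
```

```bash
python3 -c "
from h import *
st()"
```

```text
t 30.82 pos [ 0.6238 -0.1695  0.1121] press xy mm [ -0.3 -95.6] phi -163.70 F [-1.82  5.03 -7.06] M [0.738 0.439 0.431] w 0.0387 j6 52.3
```

Call:
play_rows(rows=[[0, 0, 0, 2, 0.2]])

```text
clock: 30.95
position: [0.6237, -0.1695, 0.1121]
orientation: [[-0.969, -0.004, 0.247], [-0.247, 0.003, -0.969], [0.003, -1.0, -0.003]]
contact_force: [-2.6, 5.2, -7.5]
width: 0.0385
```

```bash
python3 -c "
from h import *
st()"
```

```text
t 30.95 pos [ 0.6237 -0.1695  0.1121] press xy mm [ -0.3 -95.6] phi -165.70 F [-2.58  5.18 -7.45] M [0.646 0.392 0.454] w 0.0385 j6 54.3
```

Call:
play_rows(rows=[[0, 0, 0, 2, 0.2]])

```text
clock: 31.08
position: [0.6238, -0.1695, 0.1121]
orientation: [[-0.977, -0.004, 0.213], [-0.213, 0.002, -0.977], [0.003, -1.0, -0.003]]
contact_force: [-3.0, 5.1, -6.9]
width: 0.0387
```

```bash
python3 -c "
from h import *
st()"
```

```text
t 31.07 pos [ 0.6238 -0.1695  0.1121] press xy mm [ -0.3 -95.6] phi -167.70 F [-3.04  5.06 -6.89] M [0.737 0.382 0.415] w 0.0387 j6 56.3
```

```bash
python3 - <<'E'
import numpy as np
from scipy.optimize import least_squares
d=np.pi/180
D=[]  # own, other, side, torque
def add(side,own0,oth,degs,ts):
    for a,t in zip(degs,ts): D.append((own0+a*d,oth,side,t))
S=40*d
add(0,0,0,[30,40],[.307,.261]); add(1,0,S,[30,40],[.346,.296])
add(0,S,S,[20,30,40],[.366,.298,.302]); add(1,S,2*S,[20,30,40],[.267,.277,.298])
add(0,2*S,2*S,[20,30,40],[.347,.354,.339]); add(1,2*S,3*S,[10,20,30,35,40],[.336,.312,.354,.346,.306])
add(0,3*S,3*S,[8,12,16,20,24,28,32,36,40],[.29,.331,.335,.353,.317,.398,.358,.327,.366])
add(1,3*S,4*S,[8,12,16,20,24,28,32,36,40],[.344,.362,.371,.397,.363,.395,.414,.392,.41])
add(0,4*S,4*S,[5,7,9,11],[.438,.431,.454,.415])
D=np.array(D)
def model(p):
    # p: tR,tL,base ; each end indentation, stiffness
    out=[]
    for own,oth,s,t in D:
        to,tt=(p[0],p[1]) if s==0 else (p[1],p[0])
        a=.09*(own-to)+.07*(oth-tt)
        out.append(p[2]+max(a,0))
    return np.array(out)
for fix in (None,.30):
    f=lambda p:np.r_[(model([p[0],p[1],p[2] if fix is None else fix])-D[:,3])/.028,(p[0]-p[1])/.2]
    r=least_squares(f,[2,2,.3]); p=r.x.copy(); b=p[2] if fix is None else fix
    u,v=4*S+11*d,4*S
    print(p,'rms',np.sqrt(np.mean((model([p[0],p[1],b])-D[:,3])**2)),'pastR',u-p[0],'pastL',v-p[1],'TR',b+.09*(u-p[0])+.07*(v-p[1]),'TL',b+.09*(v-p[1])+.07*(u-p[0]))
    J=r.jac; print(np.sqrt(np.diag(np.linalg.pinv(J.T@J))))
E
```

```text
[2.14887798 2.20386532 0.31609767] rms 0.025388527261642025 pastR 0.8356350385530291 pastL 0.5886614880357119 TR 0.4325111227435604 TL 0.4275716517332141
[0.10862769 0.11156349 0.00642364]
[2.05906512 2.10243005 0.3       ] rms 0.027903694262774108 pastR 0.9254478974905287 pastL 0.6900967518950498 TR 0.43159708340680103 TL 0.4268900604948915
[0.10003666 0.10291773 0.        ]
```

Call:
play_rows(rows=[[0, 0, 0, 0, -0.4], [0, 0, 0, 0, -0.4], [0, -0.025, 0, 0, -0.4], [0, -0.025, 0, 9, -0.4], [0, 0, -0.048, 0, -0.4], [0, 0, -0.048, 0, -0.4], [0, 0, -0.048, 0, -0.4], [0, 0, -0.048, 0, -0.4]])

```text
clock: 32.08
position: [0.6155, 0.0215, 0.1648]
orientation: [[-0.998, 0.004, 0.057], [-0.057, -0.001, -0.998], [-0.004, -1.0, 0.001]]
contact_force: [1.6, -0.8, 0.3]
width: 0.0598
```

Call:
play_rows(rows=[[0, 0, 0, 0, -0.4], [0, 0.01, 0, -10, -0.4], [0, 0.01, 0, -10, -0.4], [0, 0, 0, 0, -0.4]])

```text
clock: 32.58
position: [0.6146, 0.0195, 0.1433]
orientation: [[-0.919, 0.001, 0.393], [-0.393, -0.001, -0.919], [-0.0, -1.0, 0.001]]
contact_force: [-0.7, -0.6, 0.7]
width: 0.0598
```

```bash
python3 -c "
from h import *
st()"
```

```text
t 32.58 pos [0.6146 0.0195 0.1433] press xy mm [ 1.5 93.6] phi -156.85 F [-0.67 -0.6   0.65] M [-0.038  0.047 -0.001] w 0.0598 j6 62.2
```

Call:
play_rows(rows=[[0.0003, 0.015, -0.0013, 0, -0.4], [0, 0.015, 0, 0, -0.4], [0, 0, 0, 0, 0.2], [0, 0, 0, 0, 0.2], [0, 0, 0, 0, 0.2], [0, 0, 0, 3, 0.2]])

```text
clock: 33.33
position: [0.6127, 0.0204, 0.1122]
orientation: [[-0.938, -0.002, 0.347], [-0.347, -0.003, -0.938], [0.003, -1.0, 0.002]]
contact_force: [-0.4, -4.8, -6.6]
width: 0.0384
```

```bash
python3 -c "
from h import *
st()"
```

```text
t 33.33 pos [0.6127 0.0204 0.1122] press xy mm [-0.4 94.5] phi -159.69 F [-0.44 -4.77 -6.58] M [-0.646  0.031  0.461] w 0.0384 j6 65.3
```

Call:
play_rows(rows=[[0, 0, 0, 2, 0.2]])

```text
clock: 33.45
position: [0.6127, 0.0203, 0.1122]
orientation: [[-0.949, -0.002, 0.314], [-0.314, -0.003, -0.949], [0.003, -1.0, 0.002]]
contact_force: [1.0, -5.3, -6.6]
width: 0.0383
```

```bash
python3 -c "
from h import *
st()"
```

```text
t 33.45 pos [0.6127 0.0203 0.1122] press xy mm [-0.4 94.5] phi -161.67 F [ 1.01 -5.32 -6.59] M [-0.616 -0.005  0.482] w 0.0383 j6 67.3
```

Call:
play_rows(rows=[[0, 0, 0, 2, 0.2]])

```text
clock: 33.58
position: [0.6127, 0.0204, 0.1122]
orientation: [[-0.96, -0.002, 0.281], [-0.281, -0.003, -0.96], [0.003, -1.0, 0.002]]
contact_force: [-0.7, -4.9, -6.3]
width: 0.0384
```

```bash
python3 -c "
from h import *
st()"
```

```text
t 33.58 pos [0.6127 0.0204 0.1122] press xy mm [-0.3 94.6] phi -163.66 F [-0.66 -4.95 -6.31] M [-0.64   0.033  0.44 ] w 0.0384 j6 69.3
```

Call:
play_rows(rows=[[0, 0, 0, 2, 0.2]])

```text
clock: 33.7
position: [0.6127, 0.0204, 0.1122]
orientation: [[-0.969, -0.002, 0.248], [-0.248, -0.003, -0.969], [0.003, -1.0, 0.002]]
contact_force: [-0.3, -5.9, -6.9]
width: 0.0382
```

```bash
python3 -c "
from h import *
st()"
```

```text
t 33.70 pos [0.6127 0.0204 0.1122] press xy mm [-0.3 94.6] phi -165.66 F [-0.27 -5.94 -6.86] M [-0.625  0.036  0.395] w 0.0382 j6 71.2
```

Call:
play_rows(rows=[[0, 0, 0, 0, -0.4], [0, 0, 0, 0, -0.4], [0, -0.03, 0, 0, -0.4], [0, -0.04, 0, 0, -0.4], [0.04, -0.03, 0, 0, -0.4], [0.05, 0, 0, 0, -0.4], [0.05, 0, 0, 0, -0.4], [0, 0, 0, 0, -0.4]])

```text
clock: 34.7
position: [0.4743, -0.0125, 0.2141]
orientation: [[-0.969, -0.0, 0.246], [-0.246, 0.0, -0.969], [0.0, -1.0, -0.0]]
contact_force: [1.2, -0.2, 1.1]
width: 0.0599
```

```bash
python3 - <<'E'
from h import *
from plant import viewer
st()
for n in ("wrist","scene"):
    im,d=viewer.capture(n); np.savez(f"pics/{n}9.npz",im=im,d=d,**viewer.camera_info(n)); cv2.imwrite(f"pics/{n}9.png",im[:,:,::-1])
    _,w=cloud(f"pics/{n}9.npz"); z=w[...,2]; hsv=cv2.cvtColor(im,cv2.COLOR_RGB2HSV)
    b=(hsv[...,0]>105)&(hsv[...,0]<128)&(hsv[...,1]>130)&(z>.03)&(z<.06)&(abs(w[...,0]-.52)<.05)&(abs(w[...,1]+.08)<.06)
    print(n,b.sum(),w[b].mean(0) if b.any() else '')
im=cv2.imread('pics/scene9.png'); cv2.imwrite('pics/s9z.png',cv2.resize(im[110:270,110:310],None,fx=3.7,fy=3.7,interpolation=cv2.INTER_CUBIC))
E
```

```text
t 34.70 pos [ 0.4743 -0.0125  0.2141] press xy mm [-140.3   69.8] phi -165.73 F [ 1.16 -0.16  1.05] M [ 0.019 -0.003 -0.036] w 0.0599 j6 65.8
wrist 801 [ 0.52356593 -0.07960431  0.05044568]
scene 56 [ 0.52218973 -0.07894216  0.0502616 ]
```

View pics/s9z.png

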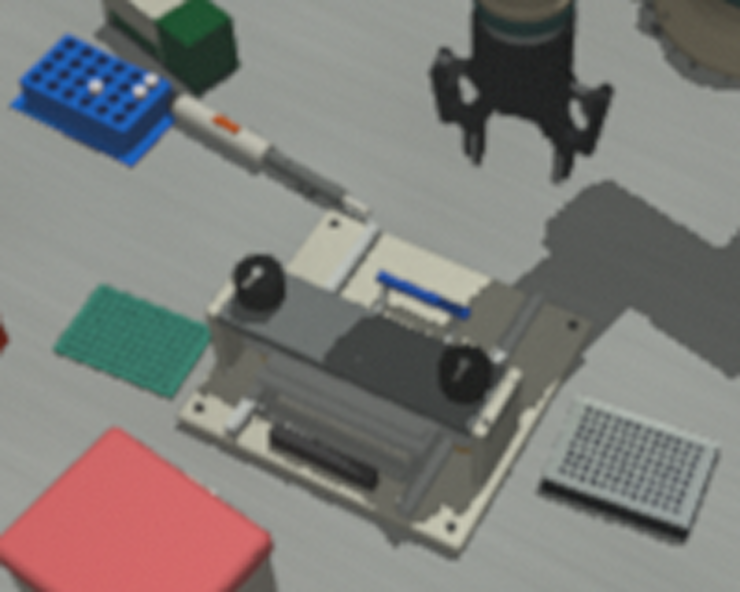

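View pics/wrist9.png

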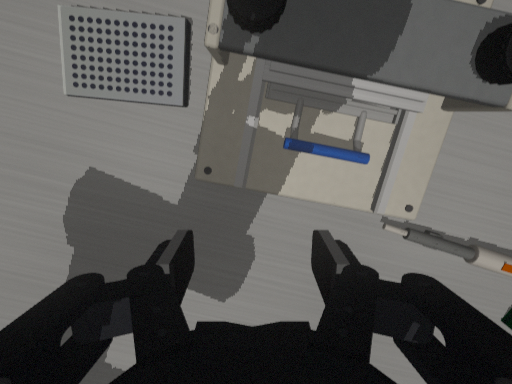

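The gripper is clear of everything, the handle is home (about x 0.522, wrist view (327,151)), and both knob lines in the scene view show about the same turn. The spare plate, spare mat and pipette look unmoved.

```bash
python3 -c "
from plant import manip
print(manip.job_done())"
```

```text
the job is handed in; nothing more can be done
None
```

I pushed the carrier home and tightened both knobs to snug. The job was handed in at about 35 s with the gripper open and clear of everything; it reports no verdict.

- **Carrier:** I pushed the handle until it stopped moving and the push rose from about 5 N to 17 N. Measured against the beam, the handle ended roughly 100 mm in front of its middle, which is where home should be.
- **Knobs:** I turned right and left alternately, 40° at a time, with smaller turns of 11° and 9° at the end. The right knob turned about 2.98 rad in total and the left about 2.95. They were never more than about 0.7 rad apart, or 1.0 counting unknown start offsets, against a limit of 2.
- **Snug check:** At the end each knob pushed back with about 0.43 to 0.45 N m; single readings ran from 0.40 to 0.48. Turning freely they took about 0.30 N m. A fit of all readings puts the first touch near 2.1 rad, so both are about 0.75 to 0.9 rad past it.
- **Bystanders:** In the last pictures the ones near the press look unmoved.

Torque readings scatter by about 0.03 N m, so the touch point is only known to about 0.1 rad. The last camera readings of the handle position differed by 3 to 5 mm from the one taken just after the push. I put that down to depth error, because the later ones lie slightly farther in, not out.

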